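# Rattle-test the filter capsules and fit a sound one

### The arm

A 6-joint arm with a two-finger parallel gripper is mounted at the origin on a cart in front of the work surface, level with it; the furniture and walls round the work are solid. World frame = base frame: x ahead of the robot, y to its left, z up, the work surface at z = 0. Lengths are in m, angles in rad, forces in N, time in s.
With the tool pointing down it reaches from about 0.425 to 0.925 m from the base axis. Payload 12.5 kg.
Tool frame: the origin (TCP) lies between the finger pads; the fingertips stand 19 mm ahead of it and the grasp point (between the pads) is the TCP; z points along the fingers, y is the direction in which the jaws open and shut (so a half turn about z gives the same grasp; the last joint's range is limited). The gripper opens to 85 mm and grips with 20 to 120 N. Pads are 22 mm wide; open, the fingers measure 114 mm over their backs; the gripper's body (76 mm by 85 mm) begins 54 mm behind the grasp point. The pads swing forward as they close: fully open they stand 13 mm farther back than shut.
Start: joints at [-1.415, 0.491, 1.559, -0, 1.092, -0.106], TCP at [0.162, -0.604, 0.25] pointing down, gripper open.
Joint ranges: [-3.1, 3.1], [-0.84, 2.19], [0.05, 2.79], [-1.13, 4.28], [0.06, 2.93], [-2.69, 2.69]. Speed limits (rad/s): [2.22, 2.22, 2.79, 3.14, 3.14, 3.14].

### API

Orientations are given as a rotation vector (axis times angle).
In Python, from station import env gives the robot as it stands.
- The arm moves only by the tool send_rows, never from a script. Its argument "rows" is a list of rows, each a list of 3 entries, a list of its own where there are three numbers: the opening, from 0 (shut) to 1 (fully open), then the shift along the tool's x, y, z in m, then the turn, a rotation vector about the tool's x, y, z in degrees. A call has 1 to 12 rows; each row is the pose to reach, as a shift and turn from the pose measured when the call began, along the tool's axes at that moment; what a row does not reach only later rows make up. A row lasts 1/10 s, in which the tool goes at most 50 mm and 8.59 degrees, less where a joint would pass 70% of its speed; a pose out of reach is approached as far as the arm can. A call with a gripper value outside its range is refused whole. The fingers move at their own pace and stop on an object; "grip_force" is the grip in N (left out, the last holds). Time passes only in rows, so rows that repeat a pose let the fingers close. It gives the time, the measured TCP pose, the force and the opening at its end, in the units of the state.
- env.sense(): the state, without advancing time (a new reading comes with each control period).
- env.camera(name): name is "scene" or "top" or "wrist"; returns a dict with "pixels" (420x560x3 uint8, blue, green, red), "camera_matrix" (3x3 intrinsics, pixels), "xyz" and "rotation" of the camera in the world. Camera axes: x right, y down, z forward; pixel columns grow to the right and rows downward; lengths in m; the calibration is good to about 2 mm. A picture is of the moment at which its call begins. There is no depth.
- env.sign_off(): hands the job in, once; it reports no verdict.
The state is a dict: "time": time; "qpos": joint angles; "qvel": joint speeds; "joint_efforts": joint torques, N m; "eef_pos": TCP position; "tool_rot": TCP orientation; "ft_force": force on the tool from outside, world axes, zero at the start; "moment": the same for the moment, N m; "opening": finger opening in m.
Only numpy, scipy, OpenCV 4.12 (cv2) and the standard library are available. Lean on these libraries where they do the work, as an engineer would, in place of code of your own. Each camera call takes 0.05 s, during which the arm holds its last target.

### The job

One of the three filter capsules has a loose element inside: pick them up and dip first one end, then the other, to feel which one shifts. Lay the faulty capsule down flat in the red reject tray, lay one of the sound ones fully home in the filter holder with its necks in both steel Us, and leave the other sound one lying on the bench. Do not drop the capsules, and leave the other things on the bench where they are.

Things in the scene. Friction and masses are not known exactly. Their poses are not given: they have to be found in the camera images.
- capsule_1: one of three sealed filter capsules, outwardly alike, lying on the bench. Grey tube 38 mm in diameter, 70 mm long, pale paper band round its middle; black hexagonal end caps (44 mm across flats, 10 mm thick); then at each end a round brass neck (diameter 16, length 12) and a hose barb (14 at most, length 13): 140 mm in all, the same both ways round. Origin at the centre, x along the length, 22 mm above what it lies on
- capsule_2: filter capsule, outside as capsule_1. Of all three: 0.5 to 0.7 kg, with a 0.32 kg filter element inside, bonded at the centre in the two sound ones; any of the three may be the faulty one. Take it across the middle of the grey tube, with a firm grip so that it does not swing between the fingers
- capsule_3: filter capsule, outside as capsule_1. Of all three: in the faulty one the element is loose. With an end dipped by over 20 degrees it slides to the low end within 0.5 s and stays there when level again. 40 mm end to end, starting anywhere: this shifts the held capsule's moment about the line through the fingers by 0.12 N m; a sound one's stays the same
- filter_holder: holder fixed to the bench: aluminium base 150x74 mm, 8 mm thick, two upright blue end brackets (96 mm apart inside, 6 mm thick), each topped by an upright U of bent 6 mm steel rod: 19 mm wide inside, bottom 32 mm and flared tips 59 mm above the bench. A capsule lies between the brackets (3 mm play at each end), its brass necks at the bottom of the Us. Origin on the bench under its middle, x along the lying capsule
- holder_seat (a point): centre of a fully seated capsule in the filter holder, on the line through both Us, 40 mm above the bench; x along the capsule
- reject_tray: red open reject tray, fixed to the bench: 176 mm (x) by 128 mm (y) outside, 168x120 mm inside, floor 4 mm thick, round rim 37 mm high. Origin on the bench under its middle. A capsule lies in it lengthwise along x, its centre then 26 mm above the bench
- tape: bystander: roll of blue tape, 94 mm in diameter, 25 mm high, behind the tray's side of the bench; not to be disturbed
- notepad: bystander: white notepad, 68x100x12 mm, at the back left; not to be disturbed
- pen: bystander: grey marker with a green cap, 140 mm long, 13 mm thick, by the notepad; not to be disturbed
- brass_weight: bystander: brass-coloured calibration weight, 32 mm in diameter, 34 mm high, by the notepad; not to be disturbed
- beaker: bystander: small empty plastic beaker, 63 mm in diameter, 70 mm high, at the back; not to be disturbed

How it is judged:
By the outcome, as a careful person would: the job done as asked, in the order asked, and still so for the second after the job is handed in, with the robot touching nothing.
It also fails if it takes over 72 s, if anything falls off the work surface, if the arm or the gripper's body presses on something with over 40 N, if the wrist force passes 120 N, or if a joint passes its speed limit or range.

## Working session

There is one attempt and no reset: what is moved stays moved. The work goes in short steps, Python scripts to look and compute and a tool call to move; the robot and the scene stay as the last step left them, time stands still between calls to the robot, and variables do not carry over. Pictures are saved under pics/ and viewed, and the job is handed in when it is done.

Besides the shell and the picture viewer there is one more tool, called after "Emit:" as a command line: name --argument value ..., lists and objects as JSON in quotes. send_rows: Moves the arm, as the interface text tells. Its arguments: {"type":"object","properties":{"rows":{"type":"array"},"grip_force":{"type":"number"}},"required":["rows"]}

```bash
mkdir -p pics; ls; python3 - <<'E'
from station import env
import cv2
s=env.sense(); print(s)
for n in ("top","scene"):
    c=env.camera(n); cv2.imwrite(f"pics/{n}0.png",c["pixels"]); print(n,c["camera_matrix"],c["xyz"],c["rotation"])
E
```

```text
pics
{'time': 0.0, 'qpos': array([-1.41460426e+00,  4.91565972e-01,  1.55949993e+00, -2.42714597e-05,
        1.09170886e+00, -1.05593970e-01]), 'qvel': array([ 0.00115458, -0.00018949,  0.00097482,  0.00037886, -0.00166939,
       -0.00129806]), 'joint_efforts': array([-2.59019062e-04, -6.18442869e+01, -2.61589336e+01,  9.66244556e-06,
        4.03797749e-03, -2.91040442e-05]), 'eef_pos': array([ 0.1617385 , -0.60347176,  0.24970636]), 'tool_rot': array([-3.11354525e+00, -4.09902596e-01,  8.07532224e-05]), 'ft_force': array([-0.73183049, -0.05650069, -0.05367118]), 'moment': array([ 0.05334798, -0.00664146, -0.03532935]), 'opening': 0.08519359994005195}
top [[458.93324864   0.         281.21471698]
 [  0.         458.93324864 214.64635067]
 [  0.           0.           1.        ]] [ 0.40461862 -0.00507018  1.21358087] [-2.16093275  2.09984766 -0.19075866]
scene [[511.76344278   0.         290.65534447]
 [  0.         511.76344278 211.94936423]
 [  0.           0.           1.        ]] [-0.22353014  0.42791223  0.85951515] [-1.26378759  2.19884137 -0.98499689]
```

View pics/top0.png

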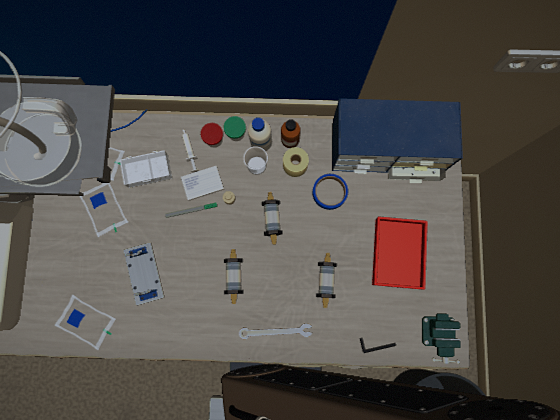

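View pics/scene0.png

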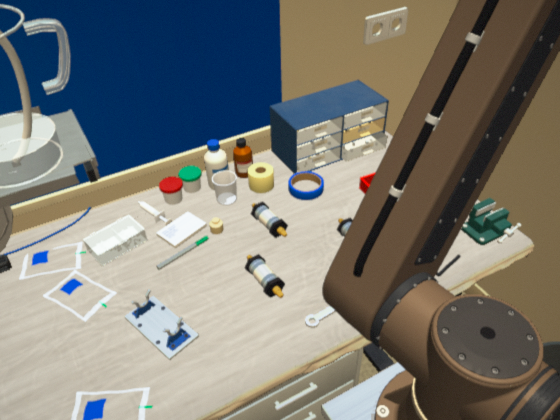

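The top view shows capsules near (272,218), (233,276) and (327,280), the holder near (143,273), and the tray near (400,253). I'll enlarge these.

```bash
cat > h.py <<'E'
import numpy as np, cv2
from scipy.spatial.transform import Rotation as R
def px(c,u,v,z):
    K=c["camera_matrix"]; d=R.from_rotvec(c["rotation"]).as_matrix() if np.shape(c["rotation"])==(3,) else c["rotation"]
    r=d@np.linalg.solve(K,[u,v,1.]); p=np.array(c["xyz"]); return p+r*(z-p[2])/r[2]
def proj(c,P):
    d=R.from_rotvec(c["rotation"]).as_matrix(); q=c["camera_matrix"]@(d.T@(np.array(P)-c["xyz"])); return q[:2]/q[2]
def crop(img,u0,v0,w,h,f,name):
    # gridded crop
    a=cv2.resize(img[v0:v0+h,u0:u0+w],None,fx=f,fy=f,interpolation=cv2.INTER_CUBIC)
    for u in range((u0+9)//10*10,u0+w,10):
        cv2.line(a,((u-u0)*f,0),((u-u0)*f,6),(0,255,255),1); cv2.putText(a,str(u),((u-u0)*f,16),0,.35,(0,255,255),1)
    for v in range((v0+9)//10*10,v0+h,10):
        cv2.line(a,(0,(v-v0)*f),(6,(v-v0)*f),(0,255,255),1); cv2.putText(a,str(v),(8,(v-v0)*f+4),0,.35,(0,255,255),1)
    cv2.imwrite(name,a)
E
python3 - <<'E'
from h import *
i=cv2.imread("pics/top0.png")
crop(i,210,180,140,130,5,"pics/c1.png"); crop(i,105,230,80,85,7,"pics/c2.png"); crop(i,360,200,80,100,6,"pics/c3.png")
E
```

```text
(no output)
```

View pics/c1.png

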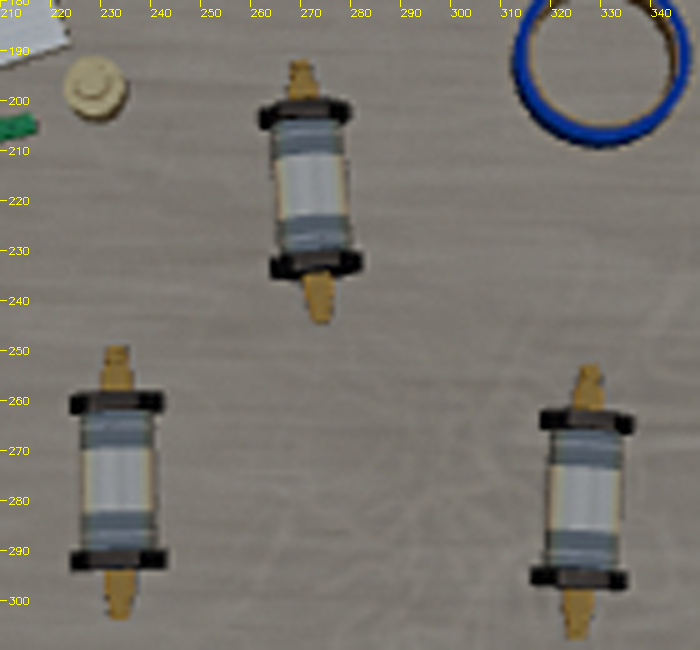

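View pics/c2.png

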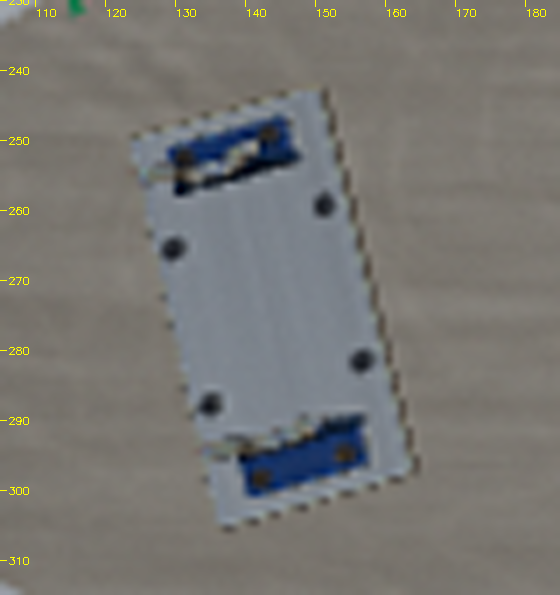

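View pics/c3.png

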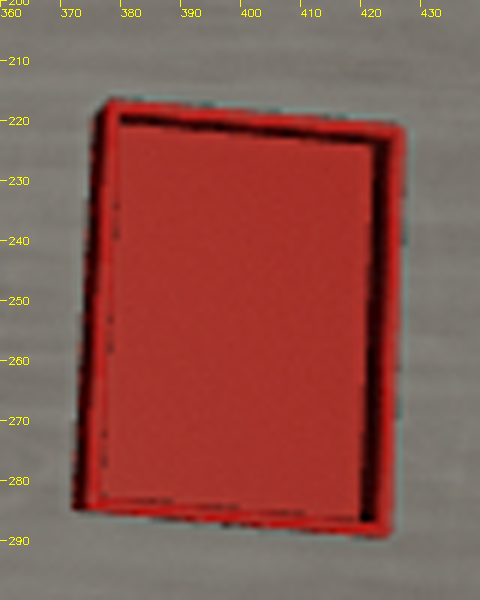

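```bash
python3 - <<'E'
from h import *
from station import env
c=env.camera("top"); s=env.sense()
for n,a,b in (("A",(233.2,249),(233.8,303.5)),("B",(270,192),(274,244.5)),("C",(328,253),(325,307))):
    p,q=px(c,*a,.022),px(c,*b,.022); d=p-q; print(n,(p+q)/2,np.linalg.norm(d),np.degrees(np.arctan2(d[1],d[0])))
h=[px(c,*u,.008) for u in ((123.5,249.5),(150.5,242.5),(164,297.5),(136.5,305.5))]
d=(h[0]+h[1]-h[2]-h[3])/2;print("H",np.mean(h,0),np.linalg.norm(d),np.degrees(np.arctan2(d[1],d[0])),np.linalg.norm(h[0]-h[1]))
h=[px(c,*u,.037) for u in ((378.5,216.5),(427.5,221),(425,289.5),(375,285))]
d=(h[0]+h[1]-h[2]-h[3])/2;print("T",np.mean(h,0),np.linalg.norm(d),np.degrees(np.arctan2(d[1],d[0])),np.linalg.norm(h[0]-h[1]))
R0=R.from_rotvec(s["tool_rot"]).as_matrix(); print(R0)
E
```

```text
A [0.45259313 0.11302293 0.022     ] 0.13925177045384146 3.2934051858333713
B [0.60683061 0.01880152 0.022     ] 0.14064945133654708 6.11259726470579
C [ 0.44981845 -0.12659367  0.022     ] 0.1380404045859446 -2.5804924454432276
H [0.45299197 0.34870837 0.008     ] 0.14954092411612208 17.921313657666143 0.07234202351023422
T [ 0.52391176 -0.31703517  0.037     ] 0.1768852055157039 -3.5107319534939014 0.1277382433407631
[[ 9.65920075e-01  2.58840461e-01 -1.55621753e-04]
 [ 2.58840497e-01 -9.65919687e-01  8.69317046e-04]
 [ 7.46963098e-05 -8.79971998e-04 -9.99999610e-01]]
```

```bash
cat >> h.py <<'E'
def plan(x,y,z,yaw,pitch=0):
    """tool-frame shift (m)/turn (deg) from measured pose to target; pitch = turn about own tool y"""
    from station import env
    s=env.sense(); R0=R.from_rotvec(s["tool_rot"])
    Rt=R.from_euler("z",yaw,degrees=True)*R.from_euler("x",180,degrees=True)*R.from_euler("y",pitch,degrees=True)
    d=R0.inv().apply(np.array([x,y,z])-s["eef_pos"]); t=(R0.inv()*Rt).as_rotvec(degrees=True)
    print("t",round(s["time"],2),"shift",np.round(d,4),"turn",np.round(t,2),"|d|",round(np.linalg.norm(d),3))
E
python3 -c "
from h import *
plan(.4498,-.1266,.14,-2.6)"
```

```text
t 0.15 shift [ 0.4017 -0.386   0.1102] turn [-0.05  0.   17.6 ] |d| 0.568
```

Emit:
send_rows --rows '[[1,[0.402,-0.386,0.11],[-0.05,0,17.6]],[1,[0.402,-0.386,0.11],[-0.05,0,17.6]],[1,[0.402,-0.386,0.11],[-0.05,0,17.6]],[1,[0.402,-0.386,0.11],[-0.05,0,17.6]],[1,[0.402,-0.386,0.11],[-0.05,0,17.6]],[1,[0.402,-0.386,0.11],[-0.05,0,17.6]],[1,[0.402,-0.386,0.11],[-0.05,0,17.6]],[1,[0.402,-0.386,0.11],[-0.05,0,17.6]],[1,[0.402,-0.386,0.11],[-0.05,0,17.6]],[1,[0.402,-0.386,0.11],[-0.05,0,17.6]],[1,[0.402,-0.386,0.11],[-0.05,0,17.6]],[1,[0.402,-0.386,0.11],[-0.05,0,17.6]]]' --grip_force 110

```text
time: 1.35
eef_pos: [0.4512, -0.1234, 0.1394]
tool_rot: [-3.14, 0.067, 0.001]
ft_force: [0.5, -0.1, 0.2]
opening: 0.0851
```

```bash
python3 - <<'E'
from h import *
from station import env
c=env.camera("wrist"); cv2.imwrite("pics/w1.png",c["pixels"]); print(c)if 0 else print(c["xyz"],c["rotation"])
c2=env.camera("scene"); cv2.imwrite("pics/s1.png",c2["pixels"])
plan(.4498,-.1266,.024,-2.6)
import pickle; pickle.dump(c,open("w1.pkl","wb"))
E
```

```text
[ 0.52866905 -0.12720903  0.26250436] [ 2.01495701 -2.10083464 -0.32662868]
t 1.45 shift [-0.0008  0.0022  0.1156] turn [-0.02  0.05  0.21] |d| 0.116
```

View pics/w1.png

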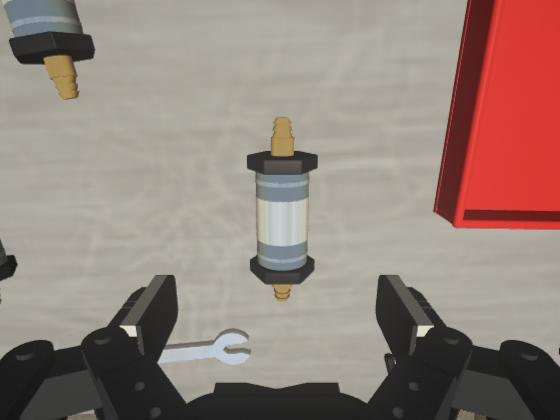

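Wrist view: the capsule's barb tips are at (283,117) and (283,301), between the jaws.

```bash
python3 - <<'E'
from h import *
import pickle
c=pickle.load(open("w1.pkl","rb"))
p,q=px(c,283,117,.022),px(c,283,300.5,.022); d=p-q; print((p+q)/2,np.linalg.norm(d),np.degrees(np.arctan2(d[1],d[0])))
# cap faces: far edge top z~.044
E
```

```text
[ 0.44874617 -0.12867887  0.022     ] 0.14155150218631818 -2.0571970164417293
```

Emit:
send_rows --rows '[[1,[-0.0015,0.003,0.04],[0,0,0]],[1,[-0.0015,0.003,0.08],[0,0,0]],[1,[-0.0015,0.003,0.105],[0,0,0]],[1,[-0.0015,0.003,0.1155],[0,0,0]],[1,[-0.0015,0.003,0.1155],[0,0,0]],[0,[-0.0015,0.003,0.1155],[0,0,0]],[0,[-0.0015,0.003,0.1155],[0,0,0]],[0,[-0.0015,0.003,0.1155],[0,0,0]],[0,[-0.0015,0.003,0.1155],[0,0,0]],[0,[-0.0015,0.003,0.1155],[0,0,0]]]' --grip_force 110

```text
time: 2.45
eef_pos: [0.4494, -0.1275, 0.0255]
tool_rot: [3.141, -0.065, 0.001]
ft_force: [-2.4, 0.8, 18.0]
opening: 0.0355
```

```bash
python3 - <<'E'
from h import *
from station import env
print(env.sense())
for n in ("wrist","scene"):
    c=env.camera(n); cv2.imwrite(f"pics/{n}2.png",c["pixels"])
E
```

```text
{'time': 2.45, 'qpos': array([-4.18038569e-01,  6.56195629e-01,  2.12587834e+00, -6.37992924e-06,
        3.58528582e-01,  1.19422283e+00]), 'qvel': array([ 0.00048567,  0.00234571,  0.00051226,  0.00011237, -0.0019531 ,
       -0.00081859]), 'joint_efforts': array([ 6.36932440e-02, -4.66096222e+01, -7.81426191e+00,  5.85016015e-02,
       -6.18430339e-01,  8.61806242e-03]), 'eef_pos': array([ 0.44942562, -0.12753576,  0.02554608]), 'tool_rot': array([ 3.14053227e+00, -6.51111409e-02,  1.43256973e-03]), 'ft_force': array([-2.40378469,  0.76732869, 17.97430034]), 'moment': array([0.10861991, 0.42881205, 0.03118001]), 'opening': 0.03547089893644327}
```

View pics/wrist2.png

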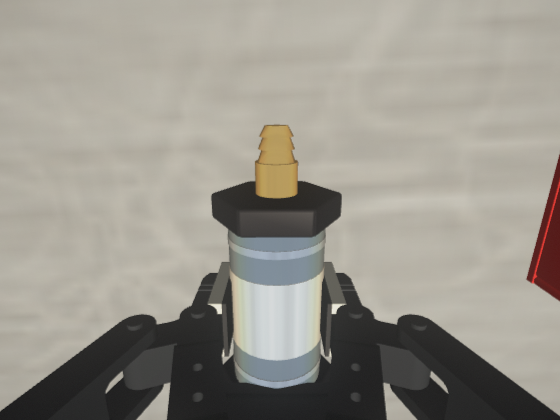

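View pics/scene2.png

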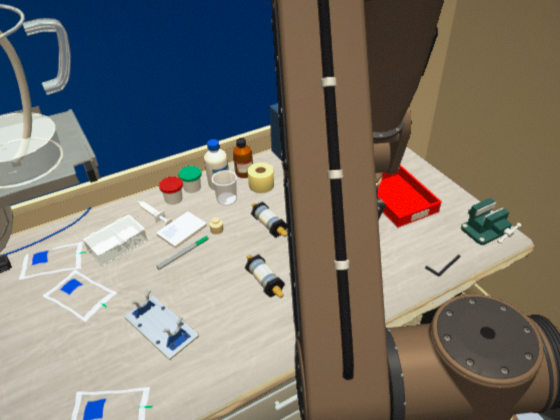

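Emit:
send_rows --rows '[[0,[0,0,-0.01],[0,0,0]],[0,[0,0,-0.03],[0,0,0]],[0,[0,0,-0.06],[0,0,0]],[0,[0,0,-0.1],[0,0,0]],[0,[0,0,-0.13],[0,0,0]],[0,[0,0,-0.15],[0,0,0]],[0,[0,0,-0.15],[0,0,0]],[0,[0,0,-0.15],[0,0,0]]]'

```text
time: 3.35
eef_pos: [0.4488, -0.1272, 0.1753]
tool_rot: [3.141, -0.065, 0.001]
ft_force: [0.7, 0.4, -7.0]
opening: 0.0349
```

```bash
python3 - <<'E'
from h import *
from station import env
s=env.sense();print(s["ft_force"],s["moment"],s["opening"],s["qpos"])
c=env.camera("wrist"); cv2.imwrite(f"pics/w3.png",c["pixels"])
plan(.4494,-.1275,.175,-2.4)
E
```

```text
[ 0.67334417  0.3880174  -6.97822178] [-0.0326871  -0.00764704 -0.03373922] 0.034878135002039 [-4.17970790e-01  3.74397061e-01  2.02206627e+00 -8.43845010e-06
  7.44163925e-01  1.19419137e+00]
t 3.4 shift [ 0.0008  0.0003 -0.0003] turn [-0.01  0.03  0.03] |d| 0.001
```

View pics/w3.png

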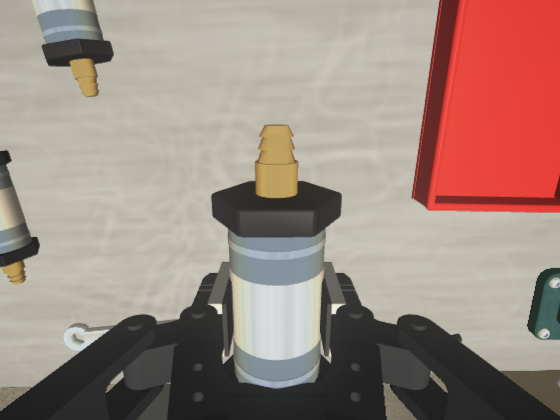

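Emit:
send_rows --rows '[[0,[0,0,0],[0,8,0]],[0,[0,0,0],[0,16,0]],[0,[0,0,0],[0,24,0]],[0,[0,0,0],[0,30,0]],[0,[0,0,0],[0,30,0]],[0,[0,0,0],[0,30,0]],[0,[0,0,0],[0,30,0]],[0,[0,0,0],[0,30,0]],[0,[0,0,0],[0,30,0]],[0,[0,0,0],[0,30,0]],[0,[0,0,0],[0,30,0]]]'

```text
time: 4.5
eef_pos: [0.4488, -0.1271, 0.1746]
tool_rot: [3.025, -0.062, 0.809]
ft_force: [0.3, -0.6, -6.5]
opening: 0.0355
```

```bash
python3 - <<'E'
from h import *
from station import env
s=env.sense();print(s["ft_force"],s["moment"],s["opening"],s["qpos"])
plan(.4494,-.1275,.175,-2.4)
E
```

```text
[ 0.33105758 -0.6355958  -6.50201486] [ 0.01529417  0.74713822 -0.02572018] 0.035451108697297784 [-0.54181228  0.30669565  2.30765313  1.33379324  0.24945164 -0.19851719]
t 4.5 shift [ 0.0008  0.0004 -0.0001] turn [ -0.04 -29.93   0.05] |d| 0.001
```

Emit:
send_rows --rows '[[0,[0,0,0],[0,-8,0]],[0,[0,0,0],[0,-16,0]],[0,[0,0,0],[0,-24,0]],[0,[0,0,0],[0,-29.9,0]],[0,[0,0,0],[0,-29.9,0]],[0,[0,0,0],[0,-29.9,0]],[0,[0,0,0],[0,-29.9,0]],[0,[0,0,0],[0,-29.9,0]],[0,[0,0,0],[0,-29.9,0]]]'

```text
time: 5.4
eef_pos: [0.4487, -0.1268, 0.1742]
tool_rot: [-3.14, 0.063, -0.003]
ft_force: [-0.2, 0.1, -6.3]
opening: 0.0354
```

```bash
cat > m.py <<'E'
from h import *
from station import env
M=[];F=[]
for i in range(2):
    env.camera("top"); s=env.sense(); M.append(s["moment"]);F.append(s["ft_force"])
Rt=R.from_rotvec(s["tool_rot"])
print(np.round(M,3).tolist(),"F",np.round(np.mean(F,0),2),"tool My",[round(Rt.inv().apply(m)[1],3) for m in M], s["opening"],s["time"],np.round(s["eef_pos"],4),"tool x z-comp",Rt.apply([1,0,0])[2])
E
python3 m.py
```

```text
[[0.008, 0.066, -0.022], [0.019, -0.036, -0.008]] F [-0.4  -0.1  -6.63] tool My [np.float64(-0.066), np.float64(0.035)] 0.03528125015503868 5.5 [ 0.4482 -0.1269  0.1744] tool x z-comp 0.0013902152544546765
```

Emit:
send_rows --rows '[[0,[0,0,0],[0,-8,0]],[0,[0,0,0],[0,-16,0]],[0,[0,0,0],[0,-24,0]],[0,[0,0,0],[0,-30,0]],[0,[0,0,0],[0,-30,0]],[0,[0,0,0],[0,-30,0]],[0,[0,0,0],[0,-30,0]],[0,[0,0,0],[0,-30,0]],[0,[0,0,0],[0,-30,0]],[0,[0,0,0],[0,-30,0]],[0,[0,0,0],[0,-30,0]]]'

```text
time: 6.6
eef_pos: [0.4482, -0.1269, 0.1745]
tool_rot: [-3.024, 0.062, 0.807]
ft_force: [-0.6, -0.4, -6.7]
opening: 0.0354
```

```bash
python3 - <<'E'
from h import *
plan(.4494,-.1275,.175,-2.4)
E
```

```text
t 6.6 shift [ 0.0008  0.0005 -0.001 ] turn [-0.05 29.88  0.06] |d| 0.001
```

Emit:
send_rows --rows '[[0,[0,0,0],[0,8,0]],[0,[0,0,0],[0,16,0]],[0,[0,0,0],[0,24,0]],[0,[0,0,0],[0,29.9,0]],[0,[0,0,0],[0,29.9,0]],[0,[0,0,0],[0,29.9,0]],[0,[0,0,0],[0,29.9,0]],[0,[0,0,0],[0,29.9,0]],[0,[0,0,0],[0,29.9,0]]]'

```text
time: 7.5
eef_pos: [0.4485, -0.1269, 0.1742]
tool_rot: [-3.14, 0.064, 0.002]
ft_force: [0.1, 0.0, -6.0]
opening: 0.0347
```

```bash
sed -i 's/range(2)/range(8)/' m.py; sed -i 's/np.round(M,3).tolist()/np.round(np.mean(M,0),3)/; s/\[round(Rt.inv().apply(m)\[1\],3) for m in M\]/(lambda a:(a.round(2).tolist(),a.mean().round(3),(a.std()\/8**.5).round(3)))(Rt.inv().apply(M)[:,1])/' m.py;  python3 m.py
```

```text
[ 0.003  0.015 -0.021] F [ 0.19  0.11 -6.45] tool My ([-0.02, -0.08, -0.01, -0.04, -0.03, 0.01, 0.0, 0.04], np.float64(-0.015), np.float64(0.011)) 0.03506381391452031 7.9 [ 0.4482 -0.1269  0.1746] tool x z-comp 0.00012548325004610252
```

Emit:
send_rows --rows '[[0,[0,0,0],[0,8,0]],[0,[0,0,0],[0,16,0]],[0,[0,0,0],[0,24,0]],[0,[0,0,0],[0,30,0]],[0,[0,0,0],[0,30,0]],[0,[0,0,0],[0,30,0]],[0,[0,0,0],[0,30,0]],[0,[0,0,0],[0,30,0]],[0,[0,0,0],[0,30,0]],[0,[0,0,0],[0,30,0]]]'

```text
time: 8.9
eef_pos: [0.4485, -0.1269, 0.1747]
tool_rot: [3.025, -0.062, 0.81]
ft_force: [0.6, -0.1, -6.4]
opening: 0.0352
```

Emit:
send_rows --rows '[[0,[0,0,0],[0,-8,0]],[0,[0,0,0],[0,-16,0]],[0,[0,0,0],[0,-24,0]],[0,[0,0,0],[0,-29.9,0]],[0,[0,0,0],[0,-29.9,0]],[0,[0,0,0],[0,-29.9,0]],[0,[0,0,0],[0,-29.9,0]],[0,[0,0,0],[0,-29.9,0]]]'

```text
time: 9.7
eef_pos: [0.4498, -0.1273, 0.1748]
tool_rot: [3.14, -0.063, 0.001]
ft_force: [1.0, 0.8, -7.0]
opening: 0.0353
```

```bash
python3 m.py; python3 - <<'E'
from h import *
plan(.4494,-.1275,.0255,-2.4)
E
```

```text
[-0.003  0.015  0.012] F [-0.03 -0.03 -6.19] tool My ([-0.01, -0.08, 0.01, -0.04, 0.01, -0.02, -0.02, 0.03], np.float64(-0.015), np.float64(0.011)) 0.035669862797560695 10.1 [ 0.4482 -0.127   0.1748] tool x z-comp 0.0021911946205414273
t 10.1 shift [0.0009 0.0006 0.1493] turn [-0.08 -0.13  0.04] |d| 0.149
```

Emit:
send_rows --rows '[[0,[0.0009,0.0006,0.04],[0,-0.1,0]],[0,[0.0009,0.0006,0.08],[0,-0.1,0]],[0,[0.0009,0.0006,0.12],[0,-0.1,0]],[0,[0.0009,0.0006,0.14],[0,-0.1,0]],[0,[0.0009,0.0006,0.147],[0,-0.1,0]],[0,[0.0009,0.0006,0.149],[0,-0.1,0]],[0,[0.0009,0.0006,0.1495],[0,-0.1,0]],[0,[0.0009,0.0006,0.1495],[0,-0.1,0]]]'

```text
time: 10.9
eef_pos: [0.4501, -0.1278, 0.0263]
tool_rot: [-3.14, 0.065, -0.004]
ft_force: [0.5, -0.5, -6.9]
opening: 0.0351
```

Emit:
send_rows --rows '[[0,[0,0,0.0008],[0,0,0]],[0,[0,0,0.0016],[0,0,0]],[0,[0,0,0.0016],[0,0,0]]]'

```text
time: 11.2
eef_pos: [0.4507, -0.128, 0.0257]
tool_rot: [3.141, -0.065, 0.007]
ft_force: [-0.7, 0.1, 5.6]
opening: 0.035
```

Emit:
send_rows --rows '[[0.3,[0,0,0],[0,0,0]],[0.6,[0,0,0],[0,0,0]],[1,[0,0,0],[0,0,0]],[1,[0,0,-0.02],[0,0,0]],[1,[0,0,-0.06],[0,0,0]],[1,[0,0,-0.1],[0,0,0]],[1,[0,0,-0.1],[0,0,0]]]'

```text
time: 11.9
eef_pos: [0.4517, -0.1285, 0.1297]
tool_rot: [3.138, -0.064, 0.018]
ft_force: [0.0, -0.0, -1.3]
opening: 0.0853
```

```bash
python3 - <<'E'
from h import *
from station import env
c=env.camera("wrist"); cv2.imwrite(f"pics/w4.png",c["pixels"])
plan(.4526,.1130,.125,3.3)
E
```

```text
t 11.95 shift [-0.0083 -0.2412  0.0022] turn [ 0.15 -0.53 -5.65] |d| 0.241
```

View pics/w4.png

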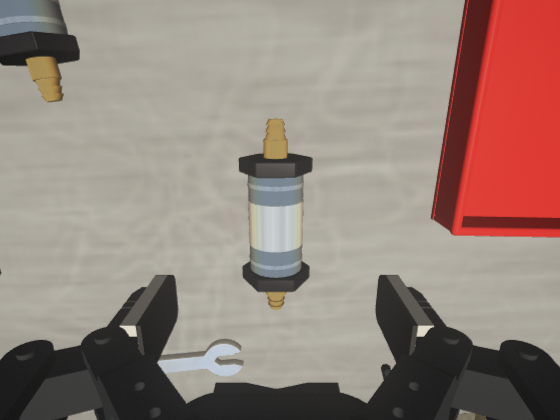

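Capsule C is back flat on the bench with its tips at (275,119) and (276,308). Next is A.

Emit:
send_rows --rows '[[1,[-0.008,-0.241,0.002],[0.1,-0.5,-5.65]],[1,[-0.008,-0.241,0.002],[0.1,-0.5,-5.65]],[1,[-0.008,-0.241,0.002],[0.1,-0.5,-5.65]],[1,[-0.008,-0.241,0.002],[0.1,-0.5,-5.65]],[1,[-0.008,-0.241,0.002],[0.1,-0.5,-5.65]],[1,[-0.008,-0.241,0.002],[0.1,-0.5,-5.65]],[1,[-0.008,-0.241,0.002],[0.1,-0.5,-5.65]]]'

```text
time: 12.65
eef_pos: [0.4524, 0.1135, 0.1244]
tool_rot: [3.139, 0.094, -0.002]
ft_force: [-0.2, -0.5, -0.6]
opening: 0.0855
```

```bash
python3 - <<'E'
from h import *
from station import env
c=env.camera("wrist"); cv2.imwrite(f"pics/w5.png",c["pixels"])
import pickle; pickle.dump(c,open("w5.pkl","wb"))
plan(.4526,.1130,.0245,3.3)
E
```

```text
t 12.7 shift [ 0.0001 -0.0005  0.1   ] turn [0.06 0.05 0.04] |d| 0.1
```

View pics/w5.png

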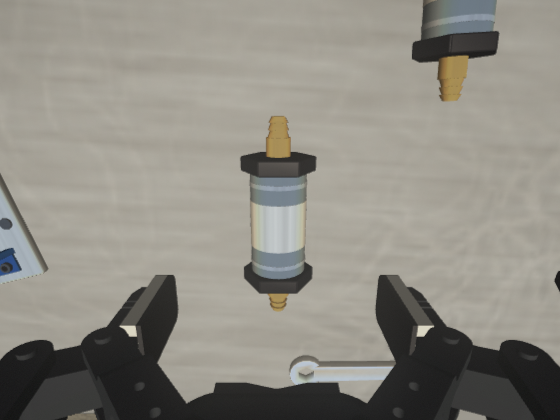

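```bash
python3 - <<'E'
from h import *
import pickle
c=pickle.load(open("w5.pkl","rb"))
p,q=px(c,278,116,.022),px(c,278,309.5,.022); d=p-q; print((p+q)/2,np.linalg.norm(d),np.degrees(np.arctan2(d[1],d[0])))
E
```

```text
[0.45164045 0.11157991 0.022     ] 0.14108963717989917 3.5612989565338955
```

Emit:
send_rows --rows '[[1,[0,0,0.04],[0,0,0]],[1,[0,0,0.08],[0,0,0]],[1,[0,0,0.095],[0,0,0]],[1,[0,0,0.0995],[0,0,0]],[1,[0,0,0.0995],[0,0,0]],[0,[0,0,0.0995],[0,0,0]],[0,[0,0,0.0995],[0,0,0]],[0,[0,0,0.0995],[0,0,0]],[0,[0,0,0.0995],[0,0,0]],[0,[0,0,0.0995],[0,0,0]]]'

```text
time: 13.7
eef_pos: [0.4528, 0.1125, 0.0262]
tool_rot: [3.139, 0.092, 0.001]
ft_force: [-2.6, -3.4, 16.3]
opening: 0.0351
```

Emit:
send_rows --rows '[[0,[0,0,-0.01],[0,0,0]],[0,[0,0,-0.04],[0,0,0]],[0,[0,0,-0.08],[0,0,0]],[0,[0,0,-0.12],[0,0,0]],[0,[0,0,-0.14],[0,8,0]],[0,[0,0,-0.15],[0,16,0]],[0,[0,0,-0.15],[0,24,0]],[0,[0,0,-0.15],[0,30,0]],[0,[0,0,-0.15],[0,30,0]],[0,[0,0,-0.15],[0,30,0]],[0,[0,0,-0.15],[0,30,0]],[0,[0,0,-0.15],[0,30,0]]]'

```text
time: 14.9
eef_pos: [0.454, 0.1159, 0.1831]
tool_rot: [-3.031, -0.086, -0.799]
ft_force: [0.7, -0.7, -6.2]
opening: 0.035
```

Emit:
send_rows --rows '[[0,[0,0,0],[0,0,0]],[0,[0,0,0],[0,0,0]],[0,[0,0,0],[0,-8,0]],[0,[0,0,0],[0,-16,0]],[0,[0,0,0],[0,-24,0]],[0,[0,0,0],[0,-29.9,0]],[0,[0,0,0],[0,-29.9,0]],[0,[0,0,0],[0,-29.9,0]],[0,[0,0,0],[0,-29.9,0]],[0,[0,0,0],[0,-29.9,0]]]'

```text
time: 15.9
eef_pos: [0.4533, 0.116, 0.1829]
tool_rot: [3.132, 0.086, -0.008]
ft_force: [-0.7, 0.4, -5.7]
opening: 0.035
```

```bash
python3 m.py
```

```text
[ 0.006 -0.008  0.004] F [-0.28  0.01 -5.92] tool My ([-0.03, -0.01, 0.01, 0.02, -0.02, -0.01, 0.07, 0.04], np.float64(0.008), np.float64(0.011)) 0.034815076713517856 16.3 [0.4539 0.116  0.1832] tool x z-comp -0.005978199848354606
```

Emit:
send_rows --rows '[[0,[0,0,0],[0,-8,0]],[0,[0,0,0],[0,-16,0]],[0,[0,0,0],[0,-24,0]],[0,[0,0,0],[0,-30,0]],[0,[0,0,0],[0,-30,0]],[0,[0,0,0],[0,-30,0]],[0,[0,0,0],[0,-30,0]],[0,[0,0,0],[0,-30,0]],[0,[0,0,0],[0,-30,0]],[0,[0,0,0],[0,-30,0]],[0,[0,0,0],[0,-30,0]]]'

```text
time: 17.4
eef_pos: [0.4539, 0.116, 0.1834]
tool_rot: [3.01, 0.079, -0.815]
ft_force: [0.1, -0.5, -5.3]
opening: 0.0353
```

Emit:
send_rows --rows '[[0,[0,0,0],[0,8,0]],[0,[0,0,0],[0,16,0]],[0,[0,0,0],[0,24,0]],[0,[0,0,0],[0,29.9,0]],[0,[0,0,0],[0,29.9,0]],[0,[0,0,0],[0,29.9,0]],[0,[0,0,0],[0,29.9,0]],[0,[0,0,0],[0,29.9,0]]]'

```text
time: 18.2
eef_pos: [0.4544, 0.116, 0.1831]
tool_rot: [3.132, 0.085, -0.013]
ft_force: [-0.0, 0.1, -5.8]
opening: 0.035
```

```bash
python3 m.py; python3 - <<'E'
from h import *
plan(.4524,.1128,.0262,3.3)
plan(.5239,-.3170,.12,-3.5)
E
```

```text
[ 0.023 -0.013 -0.003] F [-0.18 -0.03 -5.49] tool My ([0.07, -0.02, -0.03, 0.04, -0.02, 0.01, 0.05, 0.0], np.float64(0.014), np.float64(0.012)) 0.03505863018667767 18.6 [0.4539 0.116  0.1833] tool x z-comp -0.0073232563412050375
t 18.6 shift [-0.0006  0.0018  0.1572] turn [ 0.48  0.42 -0.16] |d| 0.157
t 18.6 shift [0.0466 0.4356 0.0667] turn [0.51 0.39 6.64] |d| 0.443
```

A's moment is unchanged too (0.008 vs 0.014), so it is sound. I'll lay it back down.

Emit:
send_rows --rows '[[0,[-0.0006,0.0018,0.04],[0.5,0.4,-0.2]],[0,[-0.0006,0.0018,0.08],[0.5,0.4,-0.2]],[0,[-0.0006,0.0018,0.12],[0.5,0.4,-0.2]],[0,[-0.0006,0.0018,0.145],[0.5,0.4,-0.2]],[0,[-0.0006,0.0018,0.155],[0.5,0.4,-0.2]],[0,[-0.0006,0.0018,0.157],[0.5,0.4,-0.2]],[0,[-0.0006,0.0018,0.1575],[0.5,0.4,-0.2]],[0,[-0.0006,0.0018,0.1575],[0.5,0.4,-0.2]]]'

```text
time: 19.4
eef_pos: [0.453, 0.1129, 0.0266]
tool_rot: [-3.14, -0.091, -0.002]
ft_force: [0.3, 0.4, -6.4]
opening: 0.0348
```

Emit:
send_rows --rows '[[0,[0,0,0.0008],[0,0,0]],[0,[0,0,0.0014],[0,0,0]],[0,[0,0,0.0014],[0,0,0]]]'

```text
time: 19.7
eef_pos: [0.4534, 0.1129, 0.0263]
tool_rot: [-3.14, -0.091, -0.005]
ft_force: [-2.6, -0.5, 10.5]
opening: 0.0354
```

Emit:
send_rows --rows '[[0.3,[0,0,0],[0,0,0]],[0.6,[0,0,0],[0,0,0]],[1,[0,0,0],[0,0,0]],[1,[0,0,-0.02],[0,0,0]],[1,[0,0,-0.06],[0,0,0]],[1,[0,0,-0.1],[0,0,0]],[1,[0,0,-0.1],[0,0,0]]]'

```text
time: 20.4
eef_pos: [0.4548, 0.1131, 0.1304]
tool_rot: [-3.139, -0.092, -0.016]
ft_force: [0.5, 0.5, -0.3]
opening: 0.0855
```

```bash
python3 - <<'E'
from h import *
plan(.6058,.0180,.125,6.1)
E
```

```text
t 20.4 shift [0.1452 0.1038 0.0068] turn [-0.03 -0.59 -2.75] |d| 0.179
```

Emit:
send_rows --rows '[[1,[0.145,0.104,0.007],[0,-0.6,-2.75]],[1,[0.145,0.104,0.007],[0,-0.6,-2.75]],[1,[0.145,0.104,0.007],[0,-0.6,-2.75]],[1,[0.145,0.104,0.007],[0,-0.6,-2.75]],[1,[0.145,0.104,0.007],[0,-0.6,-2.75]],[1,[0.145,0.104,0.007],[0,-0.6,-2.75]]]'

```text
time: 21.0
eef_pos: [0.6052, 0.0176, 0.1238]
tool_rot: [-3.136, -0.166, 0.003]
ft_force: [0.3, 0.4, 0.0]
opening: 0.0852
```

```bash
python3 - <<'E'
from h import *
from station import env
c=env.camera("wrist"); cv2.imwrite(f"pics/w6.png",c["pixels"])
import pickle; pickle.dump(c,open("w6.pkl","wb"))
plan(.606,.0180,.0245,6.1)
E
```

```text
t 21.05 shift [0.0014 0.0003 0.0996] turn [-0.05  0.1  -0.  ] |d| 0.1
```

View pics/w6.png

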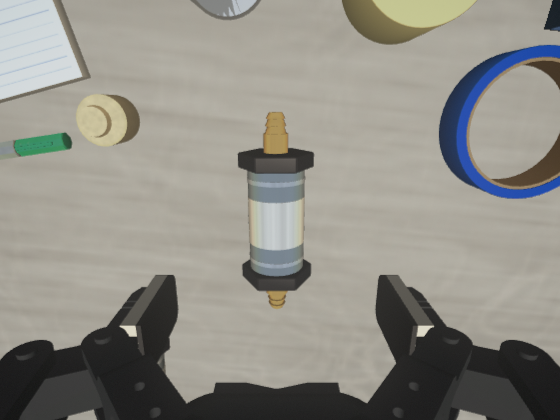

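Emit:
send_rows --rows '[[1,[0.002,0,0.04],[0,0,0]],[1,[0.002,0,0.08],[0,0,0]],[1,[0.002,0,0.095],[0,0,0]],[1,[0.002,0,0.0995],[0,0,0]],[1,[0.002,0,0.0995],[0,0,0]],[0,[0.002,0,0.0995],[0,0,0]],[0,[0.002,0,0.0995],[0,0,0]],[0,[0.002,0,0.0995],[0,0,0]],[0,[0.002,0,0.0995],[0,0,0]],[0,[0.002,0,0.0995],[0,0,0]]]'

```text
time: 22.05
eef_pos: [0.6069, 0.0182, 0.026]
tool_rot: [-3.137, -0.167, 0.0]
ft_force: [-2.5, -0.8, 11.4]
opening: 0.0351
```

Emit:
send_rows --rows '[[0,[0,0,-0.01],[0,0,0]],[0,[0,0,-0.04],[0,0,0]],[0,[0,0,-0.08],[0,0,0]],[0,[0,0,-0.12],[0,0,0]],[0,[0,0,-0.14],[0,8,0]],[0,[0,0,-0.15],[0,16,0]],[0,[0,0,-0.15],[0,24,0]],[0,[0,0,-0.15],[0,30,0]],[0,[0,0,-0.15],[0,30,0]],[0,[0,0,-0.15],[0,30,0]],[0,[0,0,-0.15],[0,30,0]],[0,[0,0,-0.15],[0,30,0]]]'

```text
time: 23.25
eef_pos: [0.6072, 0.0183, 0.1762]
tool_rot: [-3.003, -0.161, -0.803]
ft_force: [0.4, 0.5, -6.2]
opening: 0.0348
```

Emit:
send_rows --rows '[[0,[0,0,0],[0,0,0]],[0,[0,0,0],[0,0,0]],[0,[0,0,0],[0,-8,0]],[0,[0,0,0],[0,-16,0]],[0,[0,0,0],[0,-24,0]],[0,[0,0,0],[0,-29.9,0]],[0,[0,0,0],[0,-29.9,0]],[0,[0,0,0],[0,-29.9,0]],[0,[0,0,0],[0,-29.9,0]],[0,[0,0,0],[0,-29.9,0]]]'

```text
time: 24.25
eef_pos: [0.6066, 0.0182, 0.1762]
tool_rot: [-3.136, -0.168, -0.004]
ft_force: [-0.1, -0.4, -5.3]
opening: 0.0349
```

```bash
python3 m.py
```

```text
[ 0.012 -0.055  0.013] F [ 0.3  -0.24 -5.87] tool My ([0.04, 0.09, 0.04, 0.05, 0.09, 0.06, 0.05, 0.03], np.float64(0.056), np.float64(0.008)) 0.03516369929689223 24.65 [0.6072 0.0183 0.1763] tool x z-comp 0.0013611880505690183
```

Emit:
send_rows --rows '[[0,[0,0,0],[0,-8,0]],[0,[0,0,0],[0,-16,0]],[0,[0,0,0],[0,-24,0]],[0,[0,0,0],[0,-30,0]],[0,[0,0,0],[0,-30,0]],[0,[0,0,0],[0,-30,0]],[0,[0,0,0],[0,-30,0]],[0,[0,0,0],[0,-30,0]],[0,[0,0,0],[0,-30,0]],[0,[0,0,0],[0,-30,0]],[0,[0,0,0],[0,-30,0]]]'

```text
time: 25.75
eef_pos: [0.6071, 0.0182, 0.1764]
tool_rot: [3.005, 0.161, -0.802]
ft_force: [-0.8, -0.2, -6.8]
opening: 0.0355
```

Emit:
send_rows --rows '[[0,[0,0,0],[0,8,0]],[0,[0,0,0],[0,16,0]],[0,[0,0,0],[0,24,0]],[0,[0,0,0],[0,29.9,0]],[0,[0,0,0],[0,29.9,0]],[0,[0,0,0],[0,29.9,0]],[0,[0,0,0],[0,29.9,0]],[0,[0,0,0],[0,29.9,0]]]'

```text
time: 26.55
eef_pos: [0.6076, 0.0183, 0.176]
tool_rot: [-3.136, -0.168, 0.003]
ft_force: [0.1, -0.7, -5.8]
opening: 0.0349
```

```bash
python3 m.py; python3 - <<'E'
from h import *
from station import env
plan(.5239,-.3170,.13,-3.5)
c=env.camera("wrist"); cv2.imwrite(f"pics/w7.png",c["pixels"])
E
```

```text
[-0.005  0.069  0.004] F [ 0.22  0.16 -6.  ] tool My ([-0.08, -0.05, -0.06, -0.08, -0.06, -0.04, -0.09, -0.09], np.float64(-0.069), np.float64(0.006)) 0.03514317519035752 26.95 [0.6072 0.0183 0.1764] tool x z-comp -6.56044918821673e-05
t 26.95 shift [-0.1186  0.3245  0.0461] turn [-0.04  0.01  9.63] |d| 0.349
```

View pics/w7.png

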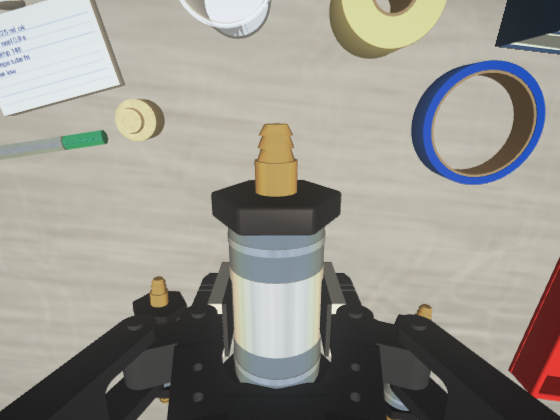

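B's moment goes from +0.056 to −0.069, a shift of 0.125 N m, so B is the faulty one. It goes to the tray.

Emit:
send_rows --rows '[[0,[-0.1186,0.3245,0.046],[0,0,9.6]],[0,[-0.1186,0.3245,0.046],[0,0,9.6]],[0,[-0.1186,0.3245,0.046],[0,0,9.6]],[0,[-0.1186,0.3245,0.046],[0,0,9.6]],[0,[-0.1186,0.3245,0.046],[0,0,9.6]],[0,[-0.1186,0.3245,0.046],[0,0,9.6]],[0,[-0.1186,0.3245,0.046],[0,0,9.6]],[0,[-0.1186,0.3245,0.046],[0,0,9.6]],[0,[-0.1186,0.3245,0.046],[0,0,9.6]],[0,[-0.1186,0.3245,0.046],[0,0,9.6]]]'

```text
time: 28.0
eef_pos: [0.524, -0.3164, 0.1303]
tool_rot: [-3.139, 0.094, 0.0]
ft_force: [-0.0, 0.2, -5.6]
opening: 0.0352
```

```bash
python3 - <<'E'
from h import *
from station import env
plan(.5239,-.3170,.031,-3.5)
c=env.camera("wrist"); cv2.imwrite(f"pics/w8.png",c["pixels"])
E
```

```text
t 28.0 shift [-0.0001  0.0007  0.0993] turn [-0.06  0.01  0.05] |d| 0.099
```

View pics/w8.png

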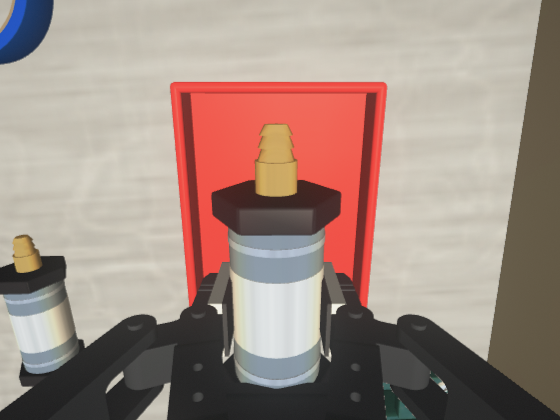

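The capsule is centred over the tray, whose walls sit symmetrically at columns 175 and 383. I'll lower it.

Emit:
send_rows --rows '[[0,[0,0.0007,0.04],[0,0,0]],[0,[0,0.0007,0.075],[0,0,0]],[0,[0,0.0007,0.092],[0,0,0]],[0,[0,0.0007,0.098],[0,0,0]],[0,[0,0.0007,0.0995],[0,0,0]],[0,[0,0.0007,0.1],[0,0,0]],[0,[0,0.0007,0.1],[0,0,0]]]'

```text
time: 28.75
eef_pos: [0.5248, -0.3168, 0.0316]
tool_rot: [3.14, -0.093, 0.002]
ft_force: [-0.0, -0.2, -5.5]
opening: 0.0352
```

Emit:
send_rows --rows '[[0,[0,0,0.0008],[0,0,0]],[0,[0,0,0.0016],[0,0,0]],[0,[0,0,0.0018],[0,0,0]]]'

```text
time: 29.05
eef_pos: [0.5249, -0.3169, 0.0301]
tool_rot: [3.14, -0.093, 0.003]
ft_force: [-1.4, 0.4, 1.2]
opening: 0.0351
```

Emit:
send_rows --rows '[[0.5,[0,0,0],[0,0,0]],[0.62,[0,0,0],[0,0,0]],[0.65,[0,0,0],[0,0,0]],[0.65,[0,0,-0.02],[0,0,0]],[0.65,[0,0,-0.06],[0,0,0]],[1,[0,0,-0.1],[0,0,0]],[1,[0,0,-0.1],[0,0,0]]]'

```text
time: 29.75
eef_pos: [0.5264, -0.318, 0.1354]
tool_rot: [3.135, -0.093, 0.014]
ft_force: [-0.3, 0.0, 0.2]
opening: 0.0817
```

```bash
python3 - <<'E'
from h import *
from station import env
c=env.camera("wrist"); cv2.imwrite(f"pics/w9.png",c["pixels"])
print(env.sense()["ft_force"])
plan(.4530,.1130,.13,3.4)
E
```

```text
[ 0.20645288  0.23747089 -0.53981435]
t 29.8 shift [-0.0978 -0.4254  0.0008] turn [ 0.22 -0.35 -6.78] |d| 0.437
```

View pics/w9.png

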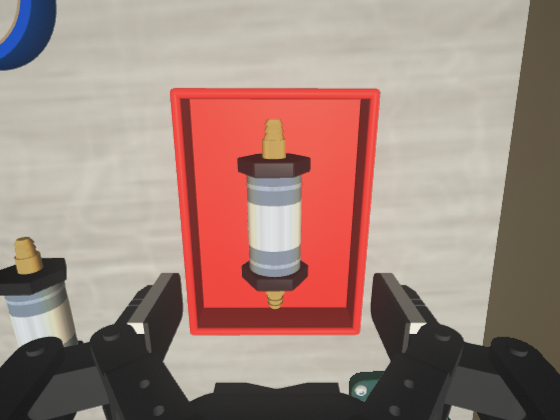

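The faulty capsule lies flat inside the tray, with its tips at (274,120) and (275,308). I'll look at the holder before picking A.

```bash
python3 - <<'E'
from h import *
plan(.45,.3487,.16,17.9)
E
```

```text
t 29.8 shift [-0.1145 -0.6604 -0.0301] turn [  0.26  -0.33 -21.28] |d| 0.671
```

Emit:
send_rows --rows '[[1,[-0.1145,-0.66,-0.03],[0.26,-0.3,-21.3]],[1,[-0.1145,-0.66,-0.03],[0.26,-0.3,-21.3]],[1,[-0.1145,-0.66,-0.03],[0.26,-0.3,-21.3]],[1,[-0.1145,-0.66,-0.03],[0.26,-0.3,-21.3]],[1,[-0.1145,-0.66,-0.03],[0.26,-0.3,-21.3]],[1,[-0.1145,-0.66,-0.03],[0.26,-0.3,-21.3]],[1,[-0.1145,-0.66,-0.03],[0.26,-0.3,-21.3]],[1,[-0.1145,-0.66,-0.03],[0.26,-0.3,-21.3]],[1,[-0.1145,-0.66,-0.03],[0.26,-0.3,-21.3]],[1,[-0.1145,-0.66,-0.03],[0.26,-0.3,-21.3]],[1,[-0.1145,-0.66,-0.03],[0.26,-0.3,-21.3]],[1,[-0.1145,-0.66,-0.03],[0.26,-0.3,-21.3]]]'

```text
time: 31.0
eef_pos: [0.4569, 0.2808, 0.156]
tool_rot: [3.103, 0.489, -0.001]
ft_force: [1.4, -1.3, -0.6]
opening: 0.0853
```

Emit:
send_rows --rows '[[1,[0,0,0],[0,0,0]],[1,[0,0,0],[0,0,0]],[1,[0,0,0],[0,0,0]]]'

```text
time: 31.3
eef_pos: [0.4567, 0.2799, 0.1554]
tool_rot: [3.102, 0.488, -0.003]
ft_force: [0.1, 0.5, -0.6]
opening: 0.0853
```

```bash
python3 - <<'E'
from h import *
from station import env
plan(.45,.3487,.16,17.9)
c=env.camera("wrist"); cv2.imwrite(f"pics/w10.png",c["pixels"])
import pickle; pickle.dump(c,open("w10.pkl","wb"))
plan(.4530,.1130,.13,3.4)
E
```

```text
t 31.3 shift [ 0.0147 -0.0676 -0.0047] turn [ 0.04  0.12 -0.  ] |d| 0.069
t 31.35 shift [-0.0548  0.1573  0.0257] turn [ 0.04  0.09 14.45] |d| 0.169
```

View pics/w10.png

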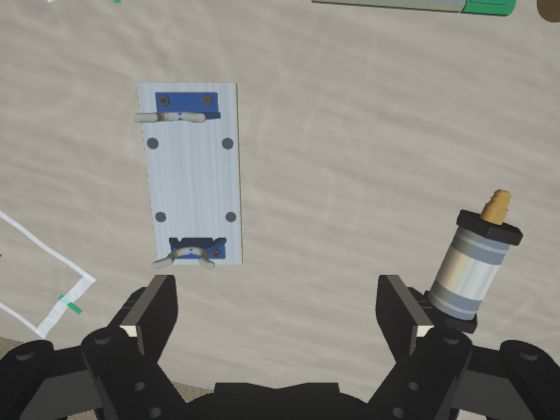

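```bash
python3 - <<'E'
from h import *
i=cv2.imread("pics/w10.png"); crop(i,125,70,130,68,6,"pics/c10.png"); crop(i,125,200,130,75,6,"pics/c11.png")
E
```

View pics/c10.png

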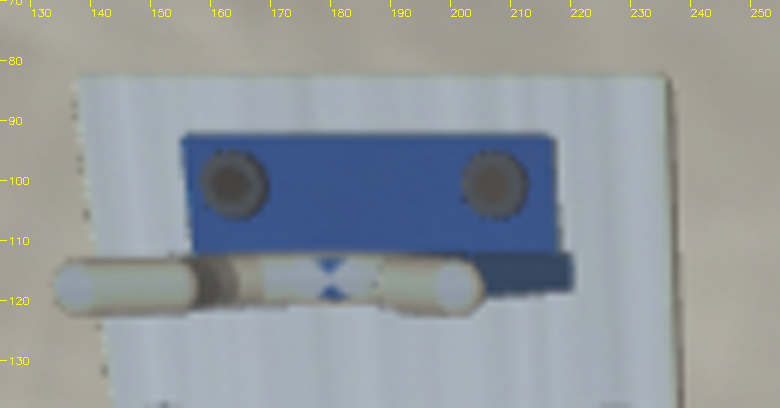

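View pics/c11.png

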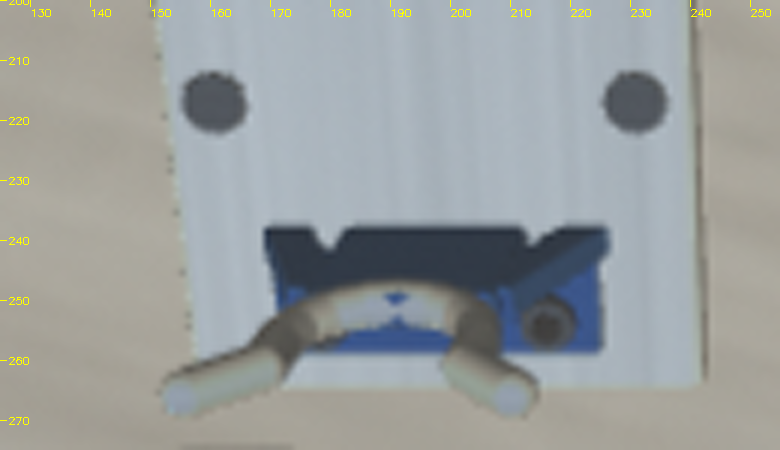

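```bash
python3 - <<'E'
from h import *
import pickle
c=pickle.load(open("w10.pkl","rb"))
P=lambda u,v,z:px(c,u,v,z)
def ang(d): return np.degrees(np.arctan2(d[1],d[0]))
a=(P(136,117,.059)+P(200.5,117.5,.059))/2; b=(P(154.5,266.5,.059)+P(210,266.5,.059))/2
print("Utips",(a+b)/2,np.linalg.norm(a-b),ang(a-b), np.linalg.norm(P(136,117,.059)-P(200.5,117.5,.059)))
h=[P(*u,.008) for u in ((138,82.5),(236,82.5),(241,264.5),(157,264.5))]
d=(h[0]+h[1]-h[2]-h[3])/2;print("plate",np.mean(h,0),np.linalg.norm(d),ang(d),np.linalg.norm(h[0]-h[1]),ang(h[1]-h[2]),ang(h[0]-h[3]))
a=P(180,115.5,.032);b=P(189,250,.032); print("Ubot",(a+b)/2,np.linalg.norm(a-b),ang(a-b))
E
```

```text
Utips [0.4536848  0.34811315 0.059     ] 0.10159995757600092 18.024330080407502 0.03968485984761637
plate [0.45320884 0.34794668 0.008     ] 0.1480159630296066 17.438995159350885 0.07222616053029648 17.572581865487777 17.30539680510566
Ubot [0.45379161 0.34902438 0.032     ] 0.10105659969367761 17.031869098770237
```

Holder from the wrist view: its centre is about (0.4534, 0.3484) with yaw about 17.7°, which agrees with the top view. Now I'll fetch A.

Emit:
send_rows --rows '[[1,[-0.055,0.157,0.026],[0,0.1,14.4]],[1,[-0.055,0.157,0.026],[0,0.1,14.4]],[1,[-0.055,0.157,0.026],[0,0.1,14.4]],[1,[-0.055,0.157,0.026],[0,0.1,14.4]],[1,[-0.055,0.157,0.026],[0,0.1,14.4]],[1,[-0.055,0.157,0.026],[0,0.1,14.4]],[1,[-0.055,0.157,0.026],[0,0.1,14.4]]]'

```text
time: 32.05
eef_pos: [0.4529, 0.1135, 0.1299]
tool_rot: [3.14, 0.094, 0.001]
ft_force: [0.8, -0.5, 0.8]
opening: 0.0854
```

```bash
python3 - <<'E'
from h import *
from station import env
plan(.4526,.1128,.0245,3.4)
c=env.camera("wrist"); cv2.imwrite(f"pics/w11.png",c["pixels"])
import pickle; pickle.dump(c,open("w11.pkl","wb"))
crop(c["pixels"],230,100,90,225,3,"pics/c12.png")
E
```

```text
t 32.05 shift [-0.0004  0.0006  0.1054] turn [ 0.04 -0.04  0.03] |d| 0.105
```

View pics/c12.png

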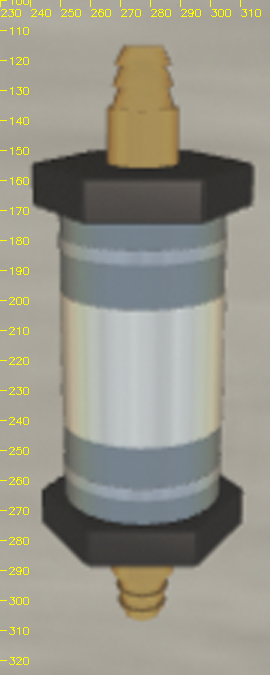

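```bash
python3 - <<'E'
from h import *
import pickle
c=pickle.load(open("w11.pkl","rb"))
# project model: centre xc, yaw 3.5 with candidate offsets, all points -> compare rows
y0=px(c,277,210,.022)[1]
print(c["xyz"])
for xc in (.450,.451,.452,.453,.454):
    u=np.array([np.cos(np.radians(3.4)),np.sin(np.radians(3.4)),0]); C=np.array([xc,.1125,.022])
    f=lambda t,z:proj(c,C+u*t+[0,0,z])[1].round(1)
    # front tip top edge; front neck/cap junction on neck top(z+8)t=45; cap far-top edge t=45,z=22; cap near edge t=35,z22; back cap t=-45 z22 ; back tip
    print(xc,"tip",f(.070,0),"neckbase",f(.045,.008),"capTop",f(.045,.022),f(.035,.022),"backcap",f(-.035,.022),f(-.045,.022),"backtip",f(-.070,-.005),f(-.070,0))
E
```

```text
[0.53012701 0.11767822 0.25312701]
0.45 tip 120.2 neckbase 160.5 capTop 164.1 180.2 backcap 281.0 293.9 backtip 303.8 307.4
0.451 tip 118.6 neckbase 159.0 capTop 162.5 178.6 backcap 279.7 292.6 backtip 302.7 306.3
0.452 tip 117.0 neckbase 157.4 capTop 160.9 177.0 backcap 278.4 291.4 backtip 301.6 305.1
0.453 tip 115.4 neckbase 155.9 capTop 159.2 175.4 backcap 277.1 290.1 backtip 300.5 304.0
0.454 tip 113.8 neckbase 154.3 capTop 157.6 173.8 backcap 275.7 288.8 backtip 299.4 302.9
```

Emit:
send_rows --rows '[[1,[0,0.0006,0.04],[0,0,0]],[1,[0,0.0006,0.08],[0,0,0]],[1,[0,0.0006,0.1],[0,0,0]],[1,[0,0.0006,0.105],[0,0,0]],[1,[0,0.0006,0.105],[0,0,0]],[0,[0,0.0006,0.105],[0,0,0]],[0,[0,0.0006,0.105],[0,0,0]],[0,[0,0.0006,0.105],[0,0,0]],[0,[0,0.0006,0.105],[0,0,0]],[0,[0,0.0006,0.105],[0,0,0]]]'

```text
time: 33.1
eef_pos: [0.4533, 0.1131, 0.0262]
tool_rot: [3.14, 0.095, 0.004]
ft_force: [-2.4, -0.2, 16.5]
opening: 0.035
```

Emit:
send_rows --rows '[[0,[0,0,-0.01],[0,0,0]],[0,[0,0,-0.04],[0,0,0]],[0,[0,0,-0.08],[0,0,0]],[0,[0,0,-0.11],[0,0,0]],[0,[0,0,-0.12],[0,0,0]],[0,[0,0,-0.12],[0,0,0]]]'

```text
time: 33.7
eef_pos: [0.4532, 0.1132, 0.1471]
tool_rot: [3.14, 0.095, 0.008]
ft_force: [-0.7, 0.5, -6.2]
opening: 0.0349
```

```bash
python3 - <<'E'
from h import *
from station import env
plan(.4534,.3484,.12,17.7)
E
```

```text
t 33.7 shift [ 0.0144 -0.2348  0.0271] turn [  0.06  -0.27 -14.23] |d| 0.237
```

Emit:
send_rows --rows '[[0,[0.0144,-0.235,0.027],[0,-0.3,-14.2]],[0,[0.0144,-0.235,0.027],[0,-0.3,-14.2]],[0,[0.0144,-0.235,0.027],[0,-0.3,-14.2]],[0,[0.0144,-0.235,0.027],[0,-0.3,-14.2]],[0,[0.0144,-0.235,0.027],[0,-0.3,-14.2]],[0,[0.0144,-0.235,0.027],[0,-0.3,-14.2]],[0,[0.0144,-0.235,0.027],[0,-0.3,-14.2]],[0,[0.0144,-0.235,0.027],[0,-0.3,-14.2]],[0,[0.0144,-0.235,0.027],[0,-0.3,-14.2]]]'

```text
time: 34.6
eef_pos: [0.4535, 0.3475, 0.1195]
tool_rot: [3.103, 0.48, -0.002]
ft_force: [0.0, -0.4, -6.2]
opening: 0.0347
```

```bash
python3 - <<'E'
from h import *
from station import env
plan(.4534,.3484,.075,17.7)
c=env.camera("wrist"); cv2.imwrite(f"pics/w12.png",c["pixels"])
t=env.camera("top"); crop(t["pixels"],105,220,80,90,6,"pics/t12.png")
t=env.camera("scene"); crop(t["pixels"],100,240,150,140,5,"pics/s12.png")
E
```

```text
t 34.6 shift [ 0.0003 -0.0009  0.0445] turn [ 0.08  0.1  -0.1 ] |d| 0.045
```

View pics/w12.png

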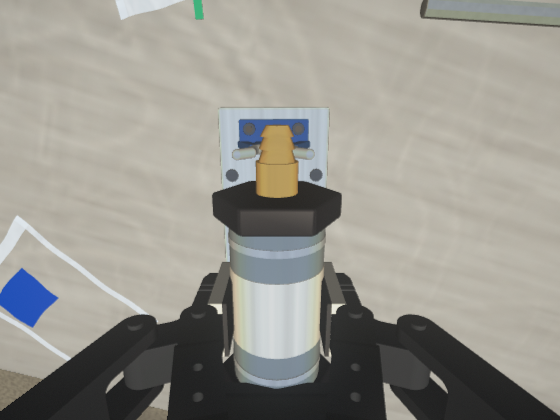

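View pics/s12.png

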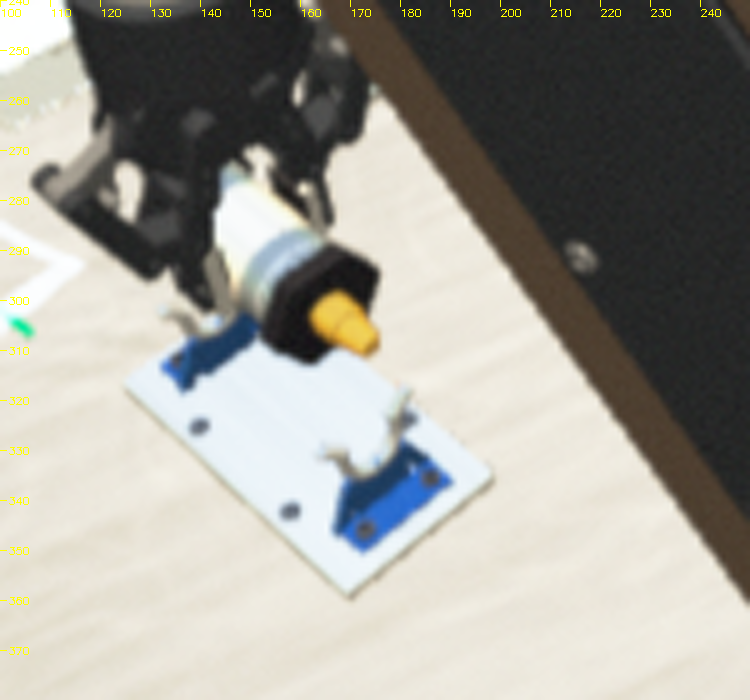

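```bash
python3 - <<'E'
from h import *
from station import env
c=env.camera("wrist"); s=env.sense(); print(s["eef_pos"])
crop(c["pixels"],200,95,150,95,5,"pics/c13.png")
u=np.array([np.cos(np.radians(17.7)),np.sin(np.radians(17.7)),0]); v=np.array([-u[1],u[0],0]); H=np.array([.4534,.3484,0])
for n,a,b,z in (("tipL",.051,.0185,.059),("tipR",.051,-.0185,.059),("plL",.075,.037,.008),("plR",.075,-.037,.008),("ubot",.051,0,.032)): print(n,proj(c,H+u*a+v*b+[0,0,z]).round(1))
print("cap tip", proj(c,s["eef_pos"]+u*.07+[0,0,-.004]).round(1))
E
```

```text
[0.45367655 0.34809241 0.12023444]
tipL [239.4 155.1]
tipR [308.6 155. ]
plL [217.8 107.1]
plR [330.8 107. ]
ubot [274.3 148.7]
cap tip [274.  124.4]
```

View pics/c13.png

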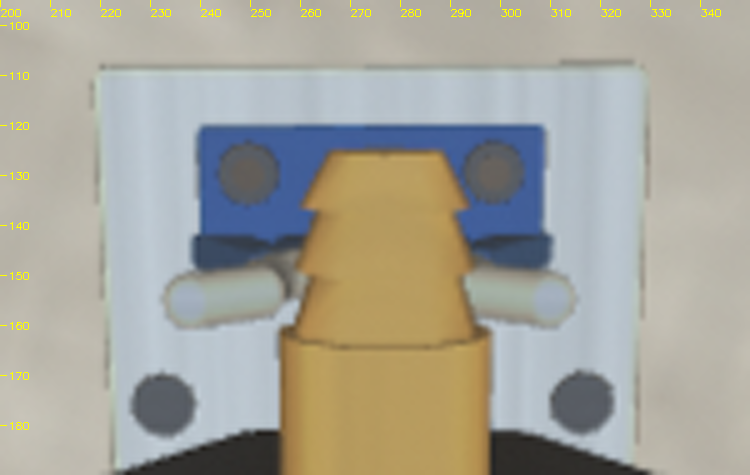

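View pics/t12.png

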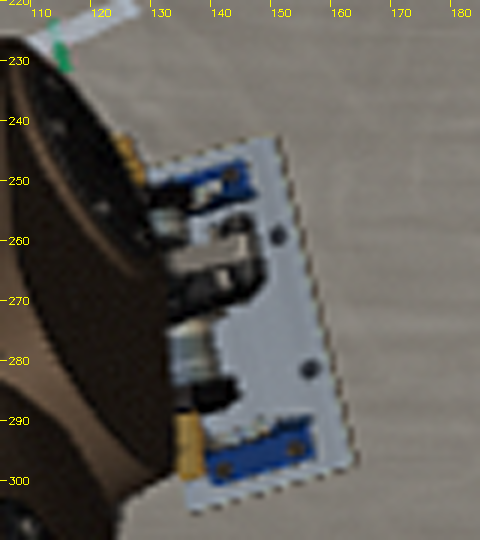

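```bash
python3 - <<'E'
from h import *
plan(.4531,.3494,.073,17.7)
E
```

```text
t 34.8 shift [-0.0001 -0.0015  0.0472] turn [ 0.06  0.02 -0.08] |d| 0.047
```

Emit:
send_rows --rows '[[0,[0,-0.0015,0.015],[0,0,0]],[0,[0,-0.0015,0.03],[0,0,0]],[0,[0,-0.0015,0.044],[0,0,0]],[0,[0,-0.0015,0.047],[0,0,0]],[0,[0,-0.0015,0.047],[0,0,0]],[0,[0,-0.0015,0.047],[0,0,0]]]'

```text
time: 35.4
eef_pos: [0.4535, 0.3495, 0.0737]
tool_rot: [3.104, 0.481, 0.001]
ft_force: [0.4, 0.0, -5.4]
opening: 0.035
```

```bash
python3 - <<'E'
from h import *
from station import env
c=env.camera("wrist"); s=env.sense(); print(s["eef_pos"],s["ft_force"])
crop(c["pixels"],200,95,150,95,5,"pics/c14.png")
t=env.camera("scene"); crop(t["pixels"],100,240,150,140,5,"pics/s14.png")
plan(.4531,.3494,.0437,17.7)
E
```

```text
[0.45350218 0.34958809 0.07380915] [-0.25787281 -0.34052838 -6.22052962]
t 35.5 shift [-0.0004  0.      0.0301] turn [ 0.04 -0.03 -0.09] |d| 0.03
```

View pics/c14.png

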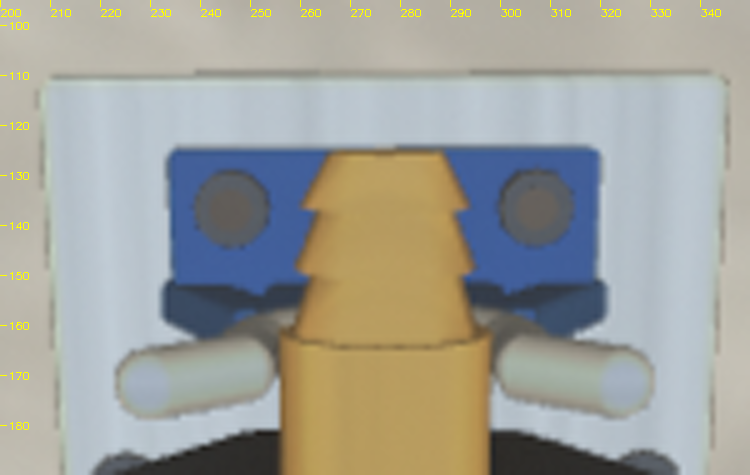

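View pics/s14.png

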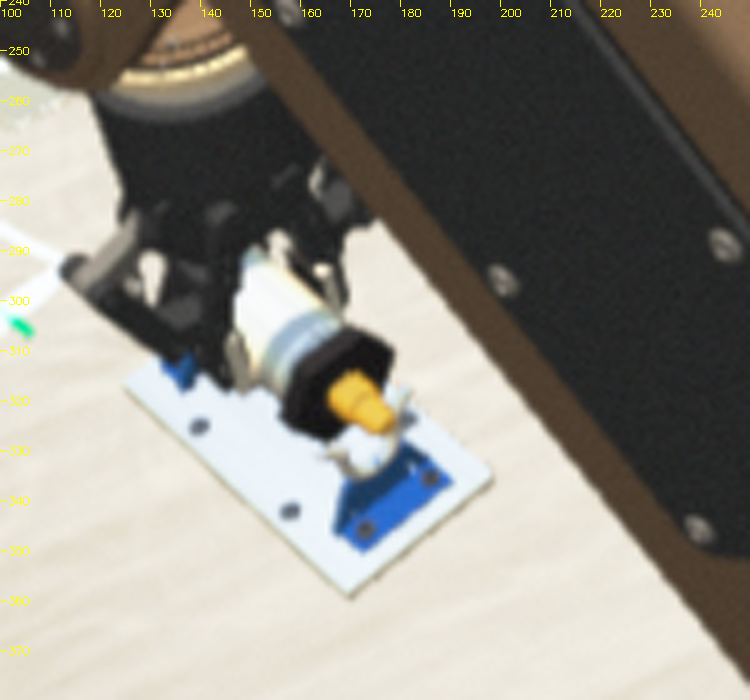

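The U tips at columns 228 and 324 (mid 276) are centred on the neck at 277. I'll go down.

Emit:
send_rows --rows '[[0,[-0.0004,0,0.006],[0,0,0]],[0,[-0.0004,0,0.011],[0,0,0]],[0,[-0.0004,0,0.015],[0,0,0]],[0,[-0.0004,0,0.019],[0,0,0]],[0,[-0.0004,0,0.02],[0,0,0]]]'

```text
time: 36.0
eef_pos: [0.4529, 0.3494, 0.0532]
tool_rot: [3.104, 0.481, -0.0]
ft_force: [0.2, -0.2, -5.6]
opening: 0.0349
```

Emit:
send_rows --rows '[[0,[0,0,0.004],[0,0,0]],[0,[0,0,0.007],[0,0,0]],[0,[0,0,0.0085],[0,0,0]],[0,[0,0,0.0085],[0,0,0]]]'

```text
time: 36.4
eef_pos: [0.4529, 0.3493, 0.0446]
tool_rot: [3.104, 0.481, -0.0]
ft_force: [0.4, -0.1, -5.3]
opening: 0.0347
```

Emit:
send_rows --rows '[[0,[0,0,0.0008],[0,0,0]],[0,[0,0,0.0014],[0,0,0]],[0,[0,0,0.0018],[0,0,0]]]'

```text
time: 36.7
eef_pos: [0.453, 0.3494, 0.0441]
tool_rot: [3.104, 0.481, 0.001]
ft_force: [-4.7, -3.5, 16.2]
opening: 0.0351
```

Emit:
send_rows --rows '[[0.4,[0,0,0],[0,0,0]],[0.6,[0,0,0],[0,0,0]],[0.8,[0,0,0],[0,0,0]],[0.8,[0,0,-0.02],[0,0,0]],[0.8,[0,0,-0.06],[0,0,0]],[1,[0,0,-0.1],[0,0,0]],[1,[0,0,-0.12],[0,0,0]],[1,[-0.03,0.05,-0.14],[0,0,0]],[1,[-0.03,0.05,-0.14],[0,0,0]]]'

```text
time: 37.6
eef_pos: [0.4388, 0.2907, 0.1859]
tool_rot: [3.104, 0.481, 0.004]
ft_force: [-0.1, 0.3, 0.1]
opening: 0.0854
```

```bash
python3 - <<'E'
from h import *
from station import env
c=env.camera("wrist"); s=env.sense(); print(s["eef_pos"],s["ft_force"],s["time"])
cv2.imwrite("pics/w15.png",c["pixels"])
t=env.camera("scene"); crop(t["pixels"],100,240,150,140,5,"pics/s15.png")
t=env.camera("top"); cv2.imwrite("pics/t15.png",t["pixels"])
E
```

```text
[0.43899695 0.2905869  0.18577392] [ 1.40029841 -0.05540291  1.75306176] 37.65
```

View pics/w15.png

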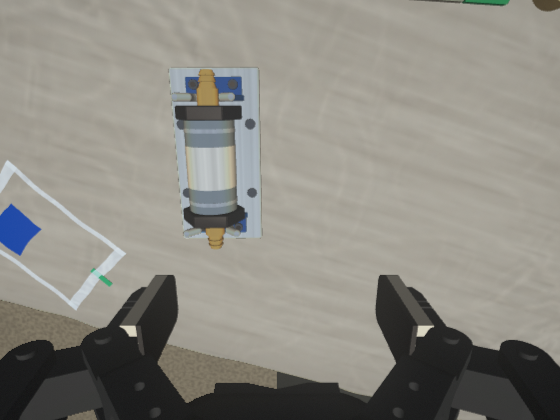

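View pics/s15.png

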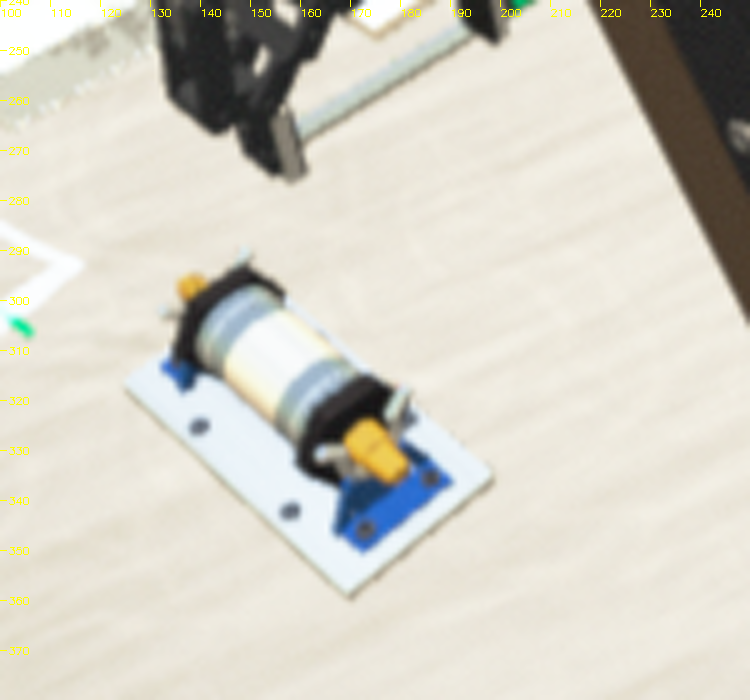

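View pics/t15.png

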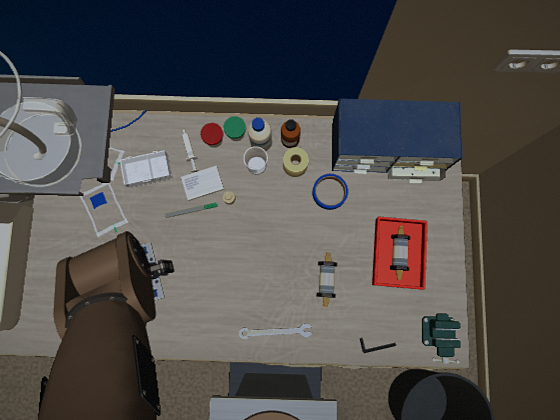

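The capsule appears to rest in both Us. I'll check the tips against a seated model.

```bash
python3 - <<'E'
from h import *
from station import env
u=np.array([np.cos(np.radians(17.7)),np.sin(np.radians(17.7)),0])
for n in("scene","wrist"):
    c=env.camera(n)
    for z in (.040,.050):
        C=np.array([.4530,.3492,z]); print(n,z,[proj(c,C+u*t).round(1).tolist() for t in (.07,-.07)])
    if n=="wrist": crop(c["pixels"],160,55,110,100,6,"pics/c16.png"); crop(c["pixels"],160,190,110,70,7,"pics/c17.png")
    else: crop(c["pixels"],115,280,75,65,10,"pics/c18.png")
E
```

```text
scene 0.04 [[136.9, 295.5], [180.0, 333.9]]
scene 0.05 [[135.9, 292.3], [179.2, 330.8]]
wrist 0.04 [[206.8, 71.3], [217.1, 249.8]]
wrist 0.05 [[204.0, 70.0], [215.1, 254.7]]
```

View pics/c18.png

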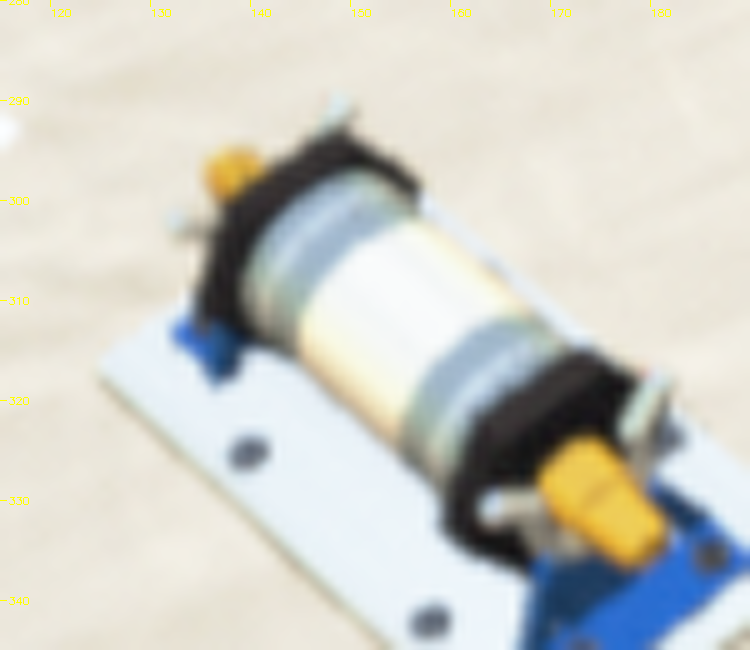

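View pics/c17.png

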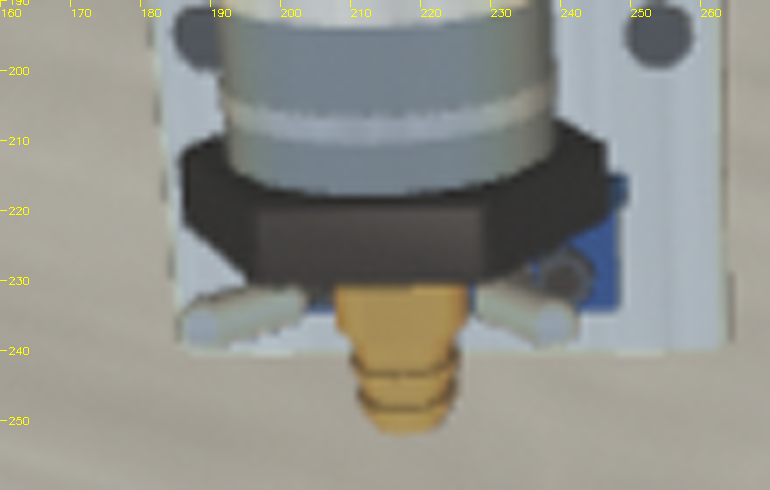

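View pics/c16.png

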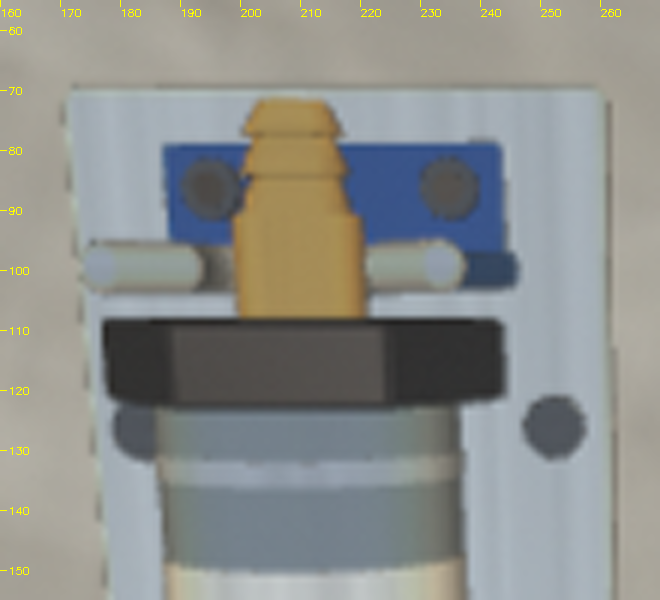

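The tip pixels match the 40 mm seat: wrist (207,71.5) and (217,251), scene about (137,296) and (180,334). The arm is clear, so I'll hand in.

```bash
python3 -c "
from station import env
print(env.sign_off(), env.sense()['time'])"
```

```text
the job is handed in; nothing more can be done
the job is handed in; nothing more can be done
```

The job is done and handed in, with the robot clock at about 38 s of the 72 s allowed. Names are A (left), B (back) and C (right), as the capsules lay at the start, because the pictures don't show which is capsule_1, 2 or 3.

**Finding the fault:** I picked up each capsule, dipped it 30° one way and then the other, and compared the level moment after each dip.

| Capsule | After first dip (N m) | After second dip (N m) | Verdict |
|---|---|---|---|
| C | −0.015 | −0.015 | sound |
| A | +0.008 | +0.014 | sound |
| B | +0.056 | −0.069 | loose element (shift 0.125) |

The average of eight readings was good to about ±0.01 N m. C's first +30° reading was too noisy with only two samples, so I repeated that dip; its −0.015 in the first column is the repeat.

**Where they are now:**
- **B (faulty):** laid flat in the red reject tray; the wrist picture shows it inside the rim.
- **A (sound):** seated in the filter holder. Contact came at the expected height, and its tips match the 40 mm seat to within about 1 pixel in two cameras. Both necks are in the Us.
- **C (sound):** back lying flat at its original spot on the bench.

**Last checks:** In the final top picture the tape, notepad, pen, weight and beaker look undisturbed. The gripper was open and clear of everything. The holder's sideways position differed by about 1 mm between the cameras, so I re-centred on the Us just before lowering. No check failed at the end.

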